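# Slide the drip tray back under the gas hob and latch it

## Task

Put the drip tray back in its place: swing the hob's tray latch wide open, slide the tray handle-end last into the low bay under the hob, fully home against the stop, then swing the latch fully shut across the tray's front again. Don't shift or knock over the pan on the burner, the jar, the tin or the bowl.

Things in the scene. Friction and masses are not known exactly. Their poses are not given: they have to be found in the camera images.
- hob: Fixed single-burner gas hob of brushed steel, 300 x 300 mm, body 32 to 85 mm above the counter. Origin: at counter level, middle of its front face; x points from the front into the hob (the way the tray goes in), y left when facing the front, z up. A gas tap sticks out 30 mm from the front at y = +112, z = 58 mm. Pan support above, top at z = 125 mm.
- bay_mouth (a point): Middle of the tray bay's mouth, 16 mm above the hob's origin. The bay is the low space under the hob's body, in hob axes: side rails with inner faces at y = +69 and -69 mm (x 0 to 130), roof at z = 32 mm, floor the counter itself, end stop face at x = 122 mm. Flared lips widen the mouth to y = +/-85 mm at x = -21 mm.
- tray_home (a point): Where the tray's origin is when the tray is home: in hob axes x = 35 mm, y = 0, z = 0 (2 mm short of hard contact with the stop); the tray's x axis then lies along the hob's x axis.
- tray: Loose open drip tray of bare aluminium, 170 mm (its x) x 130 mm (its y) x 22 mm high, 3 mm walls, about 0.3 kg. Origin: centre of its underside. Its rear end (+x) goes into the bay first. At its front end (-x) stands a black upright grip block; when the tray is home its front wall is 50 mm in front of the hob's front face.
- tray_handle (a point): Top centre of the tray's black upright grip block: 14 mm (tray x) x 24 mm (tray y), standing from the tray floor to 85 mm high; in tray axes this point is at x = -78, y = +25, z = 85 mm.
- latch (a joint): Angle of the tray latch about its vertical pivot, rad: 0 = shut (arm parallel to the hob's front, pointing along hob +y, across the front of the tray), growing counter-clockwise seen from above to 1.9 = stop; at 1.57 the arm points straight away from the hob (hob -x) and the tray can pass. It stays where it is left, light friction.
- latch_pivot (a point): The latch's pivot axis at counter level: hob axes x = -62, y = -105 mm. The latch is a flat steel arm 66 mm long, 12 mm wide, 12 to 22 mm above the counter, under a bracket that sticks out 73 mm from the hob's front at y = -105 mm (18 mm wide, z 32 to 44 mm, pivot pin to 50 mm).
- latch_knob (a point): Top centre of the latch's black upright round knob, 14 mm diameter, from 32 to 90 mm above the counter, 60 mm from the pivot along the arm.
- kadai: Bystander: round-bottomed two-handled aluminium pan (kadai), rim 220 mm across, 75 mm high, loose on the pan support; origin: centre of its underside.
- jar: Bystander: glass jar with steel cap, 60 mm diameter, 90 mm high, loose on the counter beside the way in to the bay; origin: centre of its underside.
- tin: Bystander: round steel tin with a small lid knob, 68 mm diameter, 78 mm high, loose on the counter beside the way in to the bay, on the other side from the jar; origin: centre of its underside.
- bowl: Bystander: small steel bowl, 90 mm across, 40 mm high, loose on the counter beyond the tray; origin: centre of its underside.

How it is judged:
By the outcome, as a careful person would: the job done as asked, in the order asked, and still so for the second after the job is handed in, with the robot touching nothing.
It also fails if it takes over 72 s, if anything falls off the work surface, if the arm or the gripper's body presses on something with over 40 N, if the wrist force passes 120 N, or if a joint passes its speed limit or range.

## Robot

A 6-joint arm with a two-finger parallel gripper is mounted at the origin on the work surface. World frame = base frame: x ahead of the robot, y to its left, z up, the work surface at z = 0. Lengths are in m, angles in rad, forces in N, time in s.
With the tool pointing down it reaches from about 0.4 to 0.825 m from the base axis. Payload 7 kg.
Tool frame: the origin (TCP) lies at the very end of the fingers, on their centre line; the grasp point (between the pads) lies 19 mm behind it (arm.grasp_offset is the distance from the TCP to the grasp point, in m); z points along the fingers, y is the line along which they close (so a half turn about z gives the same grasp; the last joint's range is limited). The gripper opens to 88 mm and grips with 3 to 60 N. Pads are 19 mm wide; open, the fingers measure 130 mm over their backs; the gripper's body (78 mm by 193 mm) begins 47 mm behind the grasp point.
Start: joints at [-0.986, 0.359, 0.012, 0, -1.224, -0.288], TCP at [0.197, -0.645, 0.227] pointing down, gripper open.
Joint ranges: [-3.07, 3.07], [-1.43, 2.12], [-1.02, 1.25], [-3.03, 1.67], [-3.05, -0], [-3.03, 3.03]. Speed limits (rad/s): [2.39, 2.39, 3.01, 3.14, 3.14, 3.14].

## Interface

Orientations are given as [roll, pitch, yaw] about the fixed x, y, z axes, in that order (R = Rz(yaw) Ry(pitch) Rx(roll)).
In Python, from station import get_state, cams, arm, nets gives the robot as it stands.
- The arm moves only by the shell command python3 -m creep 'ROWS' [FORCE]. ROWS is a JSON object of lists of equal length, an entry for each row: "translation": the shift along the world's x, y, z in mm, a list of three; "spin": the turn about the world's z in rad; "gripper": the opening, from 0 (shut) to 1 (fully open). In form: {"translation": [[dx, dy, dz], ...], "spin": [spin, ...], "gripper": [gripper, ...]}. A call has 1 to 8 rows; each row shifts and turns the commanded pose from where the row before left it; what a row does not reach is not made up. A row lasts 1/10 s, in which the tool goes at most 50 mm and 8.59 degrees, less where a joint would pass 70% of its speed; a pose out of reach is approached as far as the arm can. A call is refused whole if a number of a shift passes 50 or a number of a turn 0.15, either way. A call with a gripper value outside its range is refused whole. The fingers move at their own pace and stop on an object; FORCE is the grip in N (left out, the last holds). Time passes only in rows, so rows that do not move let the fingers close. It gives the time, the measured TCP pose, the force, the opening and the grip force at its end, in the units of the state.
- get_state(): the state, without advancing time (a new reading comes with each control period).
- cams.grab_frame(name): name is "scene" or "top" or "wrist"; returns a dict with "img" (400x640x3 uint8, red, green, blue), "mtx" (3x3 intrinsics, pixels), "R" (3x3) and "t" (3): a world point X has camera coordinates R X + t. Camera axes: x right, y down, z forward; pixel columns grow to the right and rows downward; lengths in m; the calibration is good to about 2 mm. The wrist camera is an equidistant fisheye: a pixel r from the principal point sees the ray r / f radians off the axis. A picture is of the moment at which its call begins. There is no depth.
- arm.job_done(): hands the job in; it is judged then, once.
Trained networks look in the newest picture that a camera, given by its name, has taken for a name from the list of things; names that differ only in an ending like _2 or _b are one class to them, and where a whole thing is asked for, a point or a joint stands for the part that bears it (a point fixed in the world has none). Each returns a list of dicts, best first, with "confidence" (0 to 1); they miss things now and then, are a little off and sometimes report something else, mostly with a low value. They report only what shows in the picture. A call takes as long as a camera call.
- nets.search_frame(camera, label): "centre" ([x, y, z] in m, in world coordinates, good to about 4 mm: the middle of the surface that is visible of it).
- nets.pinpoint(camera, label): "centre" ([x, y, z] in m, in world coordinates, good to about 4 mm: a listed point, or the origin of a listed thing).
The state is a dict: "t": time; "q": joint angles; "qd": joint speeds; "joint_efforts": joint torques, N m; "eef_pos": TCP position; "ee_rot": TCP orientation; "force": force on the tool from outside, world axes, zero at the start; "moment": the same for the moment, N m; "width": finger opening in m; "gripper_force": force on a finger pad.
Only numpy, scipy, OpenCV 4.12 (cv2) and the standard library are available. Lean on these libraries where they do the work, as an engineer would, in place of code of your own. Each camera call takes 0.05 s, during which the arm holds its last target. There are 200 camera calls.

## Working session

There is one attempt and no reset: what is moved stays moved. The work goes in short steps, Python scripts to look and compute and a shell command to move; the robot and the scene stay as the last step left them, time stands still between calls to the robot, and variables do not carry over. Pictures are saved under pics/ and viewed, at most 10 in all, crops included, and the job is handed in when it is done.

```bash
mkdir -p pics; cat > h.py <<'E'
import numpy as np, cv2
from station import get_state, cams, arm, nets
def save(n,f):
    r=cams.grab_frame(n); cv2.imwrite('pics/'+f,r['img'][:,:,::-1]); return r
def look(labels,camsl=('scene','top')):
    for c in camsl:
        cams.grab_frame(c)
        for l in labels:
            try: o=nets.pinpoint(c,l)
            except Exception as e: print(c,l,e); continue
            print(c,l,[(np.round(np.array(d['centre'])*1000).astype(int).tolist(),round(d['confidence'],2)) for d in o[:2]])
E
python3 - <<'E'
from h import *
for n in('scene','top'): save(n,n+'0.png')
look(['hob','bay_mouth','tray_home','tray','tray_handle','latch_pivot','latch_knob','kadai','jar','tin','bowl'])
s=get_state();print(s['t'],s['eef_pos'],s['ee_rot'],s['width'])
E
```

```text
scene hob [([587, 98, 4], 0.68)]
scene bay_mouth [([589, 97, 16], 0.82)]
scene tray_home []
scene tray [([523, -242, 0], 0.72)]
scene tray_handle [([500, -320, 83], 0.63)]
scene latch_pivot [([696, 148, 0], 0.63)]
scene latch_knob [([660, 99, 88], 0.89)]
scene kadai [([438, 192, 124], 0.89)]
scene jar [([759, 237, 2], 0.82)]
scene tin [([568, -68, -5], 0.82)]
scene bowl [([723, -249, 5], 0.87)]
top hob [([586, 95, 0], 0.93)]
top bay_mouth [([522, -241, 3], 0.5)]
top tray_home []
top tray [([520, -242, -1], 0.83)]
top tray_handle [([502, -318, 87], 0.63)]
top latch_pivot [([694, 148, 3], 0.88)]
top latch_knob [([668, 100, 86], 0.57), ([500, -317, 84], 0.3)]
top kadai [([437, 194, 120], 0.67)]
top jar [([755, 239, -1], 0.82)]
top tin [([571, -68, -1], 0.96)]
top bowl [([722, -250, -4], 0.92)]
1.3 [ 0.19740563 -0.645452    0.22656115] [ 3.14157064e+00  7.13972824e-06 -2.84477087e+00] 0.08734801597953896
```

View pics/scene0.png

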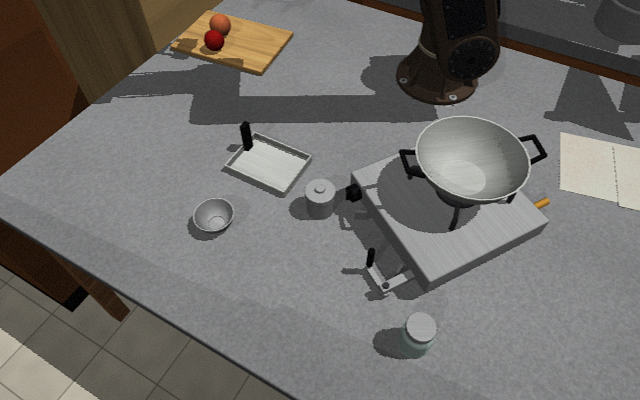

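View pics/top0.png

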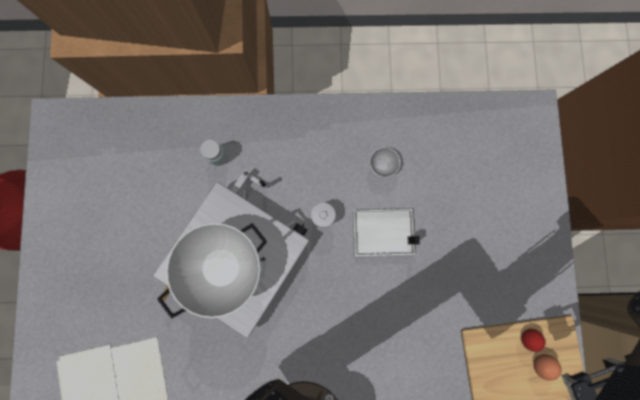

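The scene view shows the tray (black grip at about (246,136)), tin (320,198), bowl (213,216), jar (420,335), and latch knob (370,257). The hob has its front facing lower left, with the tap at (354,192). The top view shows the hob as a rotated square with corners near (220,183), (307,237), (248,336) and (155,275). I'll enlarge both to get accurate pixels for triangulation.

```bash
python3 - <<'E'
import cv2,numpy as np
a=cv2.imread('pics/top0.png')[140:340,150:420]; b=cv2.imread('pics/scene0.png')[110:310,220:490]
a=cv2.resize(a,None,fx=2.9,fy=2.9,interpolation=cv2.INTER_CUBIC);b=cv2.resize(b,None,fx=2.9,fy=2.9,interpolation=cv2.INTER_CUBIC)
cv2.imwrite('pics/a.png',a);cv2.imwrite('pics/b.png',b)
E
```

```text
(no output)
```

View pics/a.png

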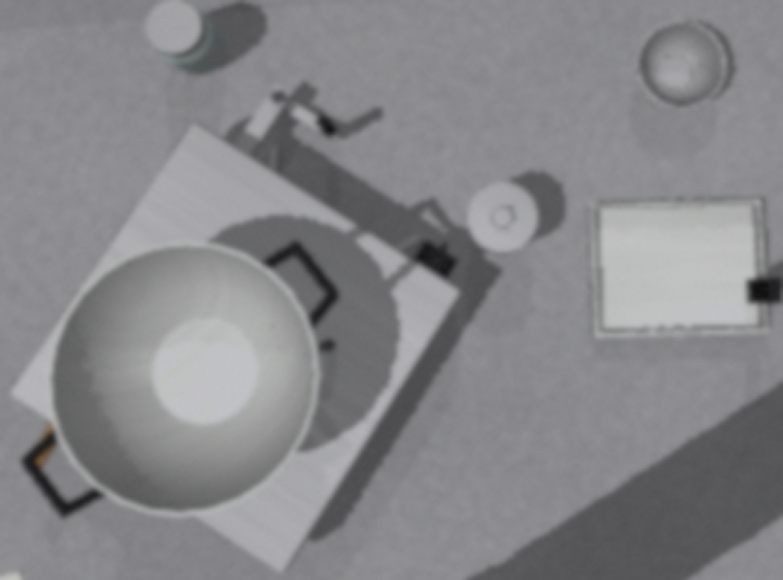

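View pics/b.png

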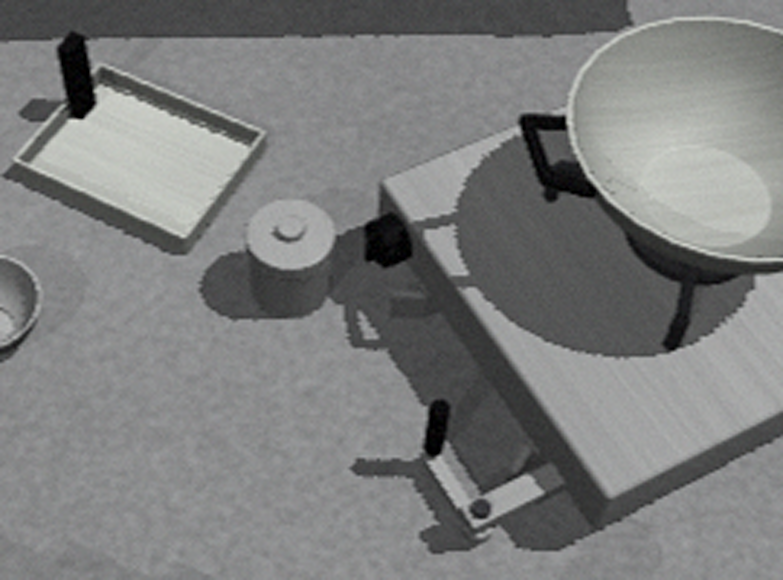

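The crops clearly show the four hob top corners, the knob, the tray and its grip. I'll triangulate them.

```bash
cat >> h.py <<'E'
def ray(r,p):
    d=r['R'].T@np.linalg.inv(r['mtx'])@np.array([p[0],p[1],1.]); return -r['R'].T@r['t'],d
def plane(r,p,z):
    c,d=ray(r,p); return c+d*(z-c[2])/d[2]
def tri(r1,p1,r2,p2):
    P=[r['mtx']@np.c_[r['R'],r['t']] for r in(r1,r2)]
    X=cv2.triangulatePoints(P[0],P[1],np.array(p1,float),np.array(p2,float)).ravel(); return X[:3]/X[3]
E
python3 - <<'E'
from h import *
t=cams.grab_frame('top'); s=cams.grab_frame('scene')
T=lambda x,y:((x+.5)/2.9-.5+150,(y+.5)/2.9-.5+140)
S=lambda x,y:((x+.5)/2.9-.5+220,(y+.5)/2.9-.5+110)
pr=lambda n,v:print(n,np.round(v*1000,1))
for n,a,b in [('FR',(195,125),(608,498)),('FL',(460,292),(383,185)),('knob',(324,126),(438,404)),('handle',(763,290),(74,38)),
 ('trA',(764,198),(15,162)),('trB',(596,200),(186,238)),('trC',(597,337),(264,133))]:
    pr(n,tri(t,T(*a),s,S(*b)))
for n,a in [('FR',(195,125)),('FL',(460,292)),('BL',(283,572)),('BR',(12,396))]: pr(n+' top85',plane(t,T(*a),.085))
for n,a in [('FR',(608,498)),('FL',(383,185))]: pr(n+' scene85',plane(s,S(*a),.085))
pr('knob sc90',plane(s,S(438,404),.09)); pr('handle sc85',plane(s,S(74,38),.085))
for a in[(15,162),(186,238),(264,133),(103,68)]: pr('rim22',plane(s,S(*a),.022))
for a in[(764,198),(596,200),(597,337),(768,335)]: pr('top rim22',plane(t,T(*a),.022))
E
```

```text
FR [664.7 220.4  74.9]
FL [501.4 -26.1  73.9]
knob [660.1  96.5  83.9]
handle [ 498.9 -309.2   92.9]
trA [ 586.4 -327.6   16.4]
trB [ 587.6 -158.2   21.4]
trC [ 455.1 -159.3   15.3]
FR top85 [662.8 218.3  85. ]
FL top85 [501.6 -26.8  85. ]
BL top85 [256.9 135.9  85. ]
BR top85 [417.4 380.8  85. ]
FR scene85 [670.4 220.   85. ]
FL scene85 [509.7 -22.2  85. ]
knob sc90 [663.9  96.6  90. ]
handle sc85 [ 493.8 -317.7   85. ]
rim22 [ 588.9 -321.2   22. ]
rim22 [ 586.8 -154.8   22. ]
rim22 [ 460.2 -156.3   22. ]
rim22 [ 463.1 -318.5   22. ]
top rim22 [ 588.  -329.7   22. ]
top rim22 [ 589.7 -162.2   22. ]
top rim22 [ 455.3 -158.6   22. ]
top rim22 [ 453.2 -326.5   22. ]
```

```bash
python3 -m creep '{"translation":[[26,41,0],[26,41,0],[26,41,0],[26,41,0],[26,41,0],[26,41,0],[26,41,0],[26,41,0]],"spin":[0.14,0.14,0.14,0.14,0.14,0.14,0.14,0.14],"gripper":[0.5,0.5,0.5,0.5,0.5,0.5,0.5,0.5]}' 20
python3 -m creep '{"translation":[[26,41,0],[26,41,0],[26,41,0],[26,41,0],[26,41,0],[26,41,0],[26,41,0],[26,41,0]],"spin":[0.14,0.14,0.14,0.14,0.14,0.14,0.14,0.14],"gripper":[0.5,0.5,0.5,0.5,0.5,0.5,0.5,0.5]}'
```

```text
t: 2.2
eef_pos: [0.4062, -0.3158, 0.227]
ee_rot: [-3.141, -0.0, -1.719]
force: [1.1, -1.2, -0.8]
width: 0.0439
gripper_force: 0.0
t: 3.0
eef_pos: [0.6142, 0.0125, 0.2269]
ee_rot: [-3.141, -0.0, -0.599]
force: [0.2, -0.9, 0.3]
width: 0.0437
gripper_force: 0.0
```

```bash
python3 -m creep '{"translation":[[0,0,0],[0,0,0]],"spin":[0.014,0],"gripper":[0.5,0.5]}'; python3 - <<'E'
from h import *
save('wrist','w1.png'); look(['latch_knob','latch_pivot','hob','bay_mouth'],('wrist',))
E
```

```text
t: 3.2
eef_pos: [0.6136, 0.0117, 0.2259]
ee_rot: [3.141, 0.001, -0.589]
force: [-0.4, -0.8, -0.6]
width: 0.0439
gripper_force: 0.0
wrist latch_knob [([664, 100, 87], 0.93), ([698, 145, 1], 0.67)]
wrist latch_pivot [([697, 150, 3], 0.69)]
wrist hob [([584, 94, 1], 0.66)]
wrist bay_mouth [([585, 96, 12], 0.8)]
```

View pics/w1.png

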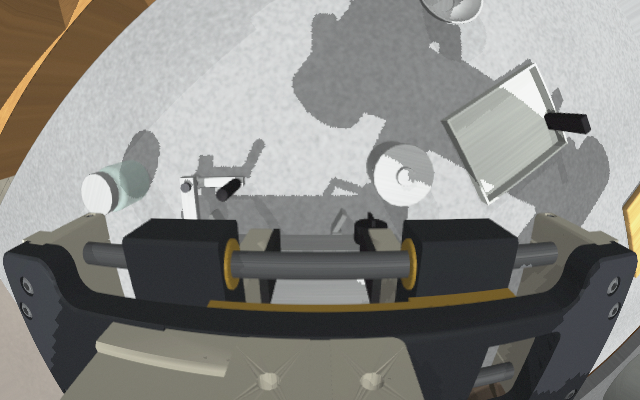

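The wrist view confirms things: the knob is at about (230,188), the pivot at (186,186), and the fingers are parallel to the hob front. Next I'll move over the knob and descend.

```bash
python3 -m creep '{"translation":[[25,45,0],[24,44,0],[0,0,-45],[0,0,-45],[0,0,-40],[0,0,-38],[0,0,0],[0,0,0]],"spin":[0,0,0,0,0,0,0,0],"gripper":[0.5,0.5,0.5,0.5,0.5,0.5,0.5,0.5]}'; python3 -m creep '{"translation":[[0,0,0],[0,0,0],[0,0,0],[0,0,0],[0,0,0]],"spin":[0,0,0,0,0],"gripper":[0.1,0.1,0.1,0.1,0.1]}' 15
```

```text
t: 4.3
eef_pos: [0.6619, 0.0975, 0.0592]
ee_rot: [3.141, -0.0, -0.591]
force: [1.8, -0.9, 0.9]
width: 0.0439
gripper_force: 0.0
t: 4.8
eef_pos: [0.6626, 0.0989, 0.0596]
ee_rot: [-3.139, -0.001, -0.59]
force: [1.1, 2.8, 2.4]
width: 0.0135
gripper_force: 15.0
```

```bash
python3 -m creep '{"translation":[[10.6,-5.6,0],[11.5,-3.4,0],[11.9,-1,0],[11.9,1.4,0],[11.4,3.7,0],[10.5,5.9,0],[9,7.9,0],[7.3,9.5,0]],"spin":[0,0,0,0,0,0,0,0],"gripper":[0.1,0.1,0.1,0.1,0.1,0.1,0.1,0.1]}'; python3 -m creep '{"translation":[[5.2,10.7,0],[0,0,0],[0,0,0]],"spin":[0,0,0],"gripper":[0.1,0.1,0.1]}'
```

```text
t: 5.6
eef_pos: [0.7473, 0.1138, 0.0596]
ee_rot: [3.14, -0.002, -0.592]
force: [0.5, -4.5, 5.7]
width: 0.0132
gripper_force: 15.0
t: 5.9
eef_pos: [0.7529, 0.1269, 0.0596]
ee_rot: [-3.14, -0.003, -0.59]
force: [5.6, -2.0, 2.0]
width: 0.0138
gripper_force: 15.0
```

```bash
python3 -m creep '{"translation":[[0,0,0],[0,0,0],[0,0,0],[0,0,30],[0,0,45],[0,0,45],[0,0,45],[0,0,0]],"spin":[0,0,0,0,0,0,0,0],"gripper":[0.5,0.5,0.5,0.5,0.5,0.5,0.5,0.5]}'; python3 -m creep '{"translation":[[-25,-42,0],[-25,-42,0],[-25,-42,0],[-25,-42,0],[-25,-42,0],[-25,-42,0],[-25,-42,0],[-15,-25,0]],"spin":[-0.14,-0.14,-0.14,-0.14,-0.14,-0.14,-0.13,0],"gripper":[0.5,0.5,0.5,0.5,0.5,0.5,0.5,0.5]}'; python3 -m creep '{"translation":[[0,0,0],[0,0,0]],"spin":[0,0],"gripper":[0.5,0.5]}'
python3 - <<'E'
from h import *
t=save('top','top1.png'); look(['latch_knob','latch_pivot'],('top','scene')); w=save('wrist','w2.png'); look(['tray','tray_handle'],('wrist',))
E
```

```text
t: 6.7
eef_pos: [0.7539, 0.1277, 0.2323]
ee_rot: [-3.133, -0.008, -0.59]
force: [-0.0, -0.6, 1.3]
width: 0.0435
gripper_force: 0.0
t: 7.5
eef_pos: [0.5584, -0.1939, 0.2235]
ee_rot: [3.141, 0.0, -1.567]
force: [0.8, 0.2, -0.0]
width: 0.0438
gripper_force: 0.0
t: 7.7
eef_pos: [0.5604, -0.1922, 0.2235]
ee_rot: [-3.142, 0.0, -1.562]
force: [-0.4, -0.2, 1.4]
width: 0.0439
gripper_force: 0.0
top latch_knob [([754, 127, 84], 0.47)]
top latch_pivot []
scene latch_knob [([749, 130, 86], 0.65)]
scene latch_pivot [([696, 149, 2], 0.58)]
wrist tray [([527, -243, 3], 0.56)]
wrist tray_handle [([492, -322, 86], 0.79)]
```

View pics/w2.png

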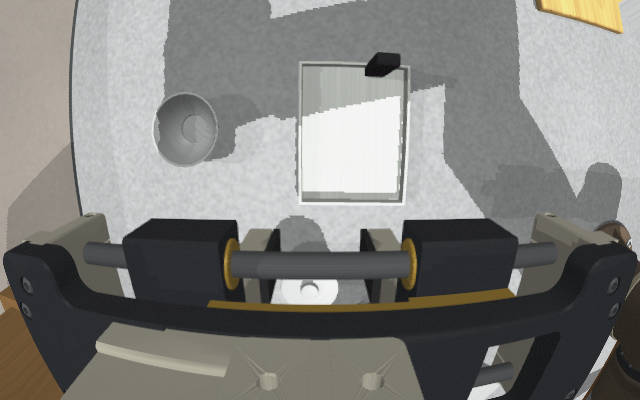

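The wrist view shows the tray's rim corners at about (300,63), (410,67), (404,204) and (299,203). The black grip is around (383,64), and the bowl and tin are clear. I'll back-project these through the fisheye model.

```bash
cat >> h.py <<'E'
def fray(r,p):
    K=r['mtx']; d=np.array([(p[0]-K[0,2]),(p[1]-K[1,2])]); rr=np.hypot(*d); th=rr/K[0,0]
    v=np.r_[np.sin(th)*d/rr,np.cos(th)]; return -r['R'].T@r['t'], r['R'].T@v
def fplane(r,p,z):
    c,d=fray(r,p); return c+d*(z-c[2])/d[2]
E
python3 - <<'E'
from h import *
w=cams.grab_frame('wrist')
C=[fplane(w,p,.022)*1000 for p in[(300,63),(410,67),(404,204),(299,203)]]
for c in C: print(c.round(1))
for a,b in((0,3),(1,2)): d=C[b]-C[a]; print(np.degrees(np.arctan2(d[1],d[0])),np.hypot(d[0],d[1]))
for a,b in((0,1),(3,2)): d=C[b]-C[a]; print(np.degrees(np.arctan2(d[1],d[0]))-90,np.hypot(d[0],d[1]))
print(np.mean(C,0))
g=w['img'].astype(int).max(2); m=((g<45)[45:80,355:410]).astype(np.uint8)
n,l,st,ce=cv2.connectedComponentsWithStats(m)
i=1+np.argmax(st[1:,4]); pts=np.argwhere(l==i)[:,::-1]+[355,45]
q=cv2.approxPolyDP(cv2.convexHull(pts.astype(np.int32)),2,True)[:,0]
for p in q: print(p,(fplane(w,p,.085)*1000).round(0)[:2],(fplane(w,p,.003)*1000).round(0)[:2])
E
```

```text
[ 584.5 -324.8   22. ]
[ 456.3 -325.5   22. ]
[ 456.3 -159.2   22. ]
[ 585.3 -159.3   22. ]
89.74346503786698 165.4408856573316
89.99006609869265 166.32154755691153
-269.6597279352434 128.22107561509495
89.94630229188994 128.93077353938858
[ 520.60554592 -242.20235615   22.        ]
[398  55] [ 487. -325.] [ 466. -343.]
[398  66] [ 487. -314.] [ 466. -329.]
[385  75] [ 500. -304.] [ 483. -316.]
[365  75] [ 519. -303.] [ 507. -315.]
[366  66] [ 518. -312.] [ 506. -326.]
[377  53] [ 508. -326.] [ 493. -344.]
```

```bash
python3 -m creep '{"translation":[[-32,-44,0],[-31,-42,0],[0,-42,0],[0,0,-45],[0,0,-45],[0,0,-45],[0,0,-43],[0,0,0]],"spin":[0,0,0,0,0,0,0,-0.009],"gripper":[0.5,0.5,0.5,0.5,0.5,0.5,0.5,0.5]}'; python3 -m creep '{"translation":[[0,0,0],[0,0,0],[0,0,0],[0,0,0],[0,0,0],[0,0,0]],"spin":[0,0,0,0,0,0],"gripper":[0.1,0.1,0.1,0.1,0.1,0.1]}' 55;  python3 -m creep '{"translation":[[0,0,4],[0,0,4],[0,0,6],[0,0,6],[0,0,0]],"spin":[0,0,0,0,0],"gripper":[0.1,0.1,0.1,0.1,0.1]}'
python3 - <<'E'
from h import *
save('scene','s2.png');print(get_state()['moment'])
look(['tray','tray_handle'],('scene','top'))
E
```

```text
t: 9.1
eef_pos: [0.4976, -0.3131, 0.04]
ee_rot: [3.132, 0.003, -1.571]
force: [-0.3, -0.2, -0.1]
width: 0.0439
gripper_force: 0.0
t: 9.7
eef_pos: [0.5029, -0.3149, 0.0481]
ee_rot: [-3.139, -0.001, -1.569]
force: [-1.2, 0.4, 7.2]
width: 0.0234
gripper_force: 54.9
t: 10.2
eef_pos: [0.5025, -0.3146, 0.0667]
ee_rot: [-3.14, -0.001, -1.57]
force: [-0.2, 0.2, -2.9]
width: 0.0234
gripper_force: 54.8
[-0.10233997  0.08317073 -0.00316352]
scene tray [([525, -239, 16], 0.64)]
scene tray_handle [([503, -324, 101], 0.69), ([526, -240, 17], 0.66)]
top tray [([756, 237, -2], 0.48)]
top tray_handle []
```

View pics/s2.png

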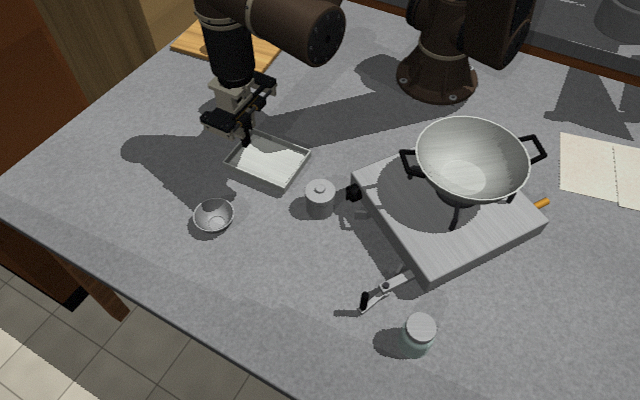

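The tray is lifted level and held, and the latch is open with its knob at about (365,300). Next I'll raise it to clear the tin and carry it to in front of the bay.

```bash
python3 -m creep '{"translation":[[0,0,12],[0,0,20],[0,0,20],[0,0,20],[0,0,10],[10,11,0],[20,21,0],[22,23,0]],"spin":[0,0,0,0,0,0.05,0.08,0.09],"gripper":[0.1,0.1,0.1,0.1,0.1,0.1,0.1,0.1]}'; python3 -m creep '{"translation":[[22,23,0],[22,23,0],[22,23,0],[22,23,0],[22,23,0],[22,23,0],[22,23,0],[22,23,0]],"spin":[0.09,0.09,0.09,0.09,0.09,0.09,0.09,0.09],"gripper":[0.1,0.1,0.1,0.1,0.1,0.1,0.1,0.1]}';python3 -m creep '{"translation":[[16,16,0],[8,8,0],[3,4,0],[0,0,0]],"spin":[0.046,0,0,0],"gripper":[0.1,0.1,0.1,0.1]}'
python3 - <<'E'
from h import *
look(['tray','tray_handle'],('scene','top'))
E
```

```text
t: 11.35
eef_pos: [0.5539, -0.2586, 0.1471]
ee_rot: [3.141, 0.001, -1.346]
force: [-0.2, -0.8, -2.5]
width: 0.0238
gripper_force: 54.8
t: 12.15
eef_pos: [0.7304, -0.0735, 0.1463]
ee_rot: [3.141, 0.001, -0.624]
force: [0.5, 0.4, -2.3]
width: 0.0238
gripper_force: 54.8
t: 12.55
eef_pos: [0.7565, -0.047, 0.1467]
ee_rot: [3.141, 0.001, -0.584]
force: [0.0, 0.8, -2.8]
width: 0.0233
gripper_force: 54.8
scene tray [([708, 10, 98], 0.92)]
scene tray_handle []
top tray [([706, 10, 99], 0.66)]
top tray_handle [([761, -51, 190], 0.94)]
```

```bash
python3 -m creep '{"translation":[[0,0,-20],[0,0,-30],[0,0,-25],[0,0,-14],[0,0,-6],[0,0,-2],[0,0,0]],"spin":[0,0,0,0,0,0,0],"gripper":[0.1,0.1,0.1,0.1,0.1,0.1,0.1]}'
python3 - <<'E'
from h import *
save('wrist','w3.png');t=save('top','t3.png')
im=cv2.imread('pics/w3.png');tt=cv2.imread('pics/t3.png')[140:280,190:350]
cv2.imwrite('pics/w3c.png',np.vstack([im[:260,:],cv2.resize(tt,(371,325),interpolation=cv2.INTER_CUBIC)] if 0 else [im[:260],np.hstack([cv2.resize(tt,(371,325),interpolation=cv2.INTER_CUBIC),np.zeros((325,269,3),np.uint8)])]))
look(['tray','bay_mouth'],('scene','top','wrist'))
E
```

```text
t: 13.55
eef_pos: [0.7575, -0.0475, 0.0516]
ee_rot: [-3.141, -0.001, -0.584]
force: [0.6, 0.0, -1.7]
width: 0.0234
gripper_force: 54.8
scene tray [([711, 10, 4], 0.81)]
scene bay_mouth [([588, 95, 14], 0.96)]
top tray [([707, 12, 4], 0.55)]
top bay_mouth [([764, -48, 89], 0.73)]
wrist tray [([713, 13, 5], 0.81)]
wrist bay_mouth []
```

View pics/w3c.png

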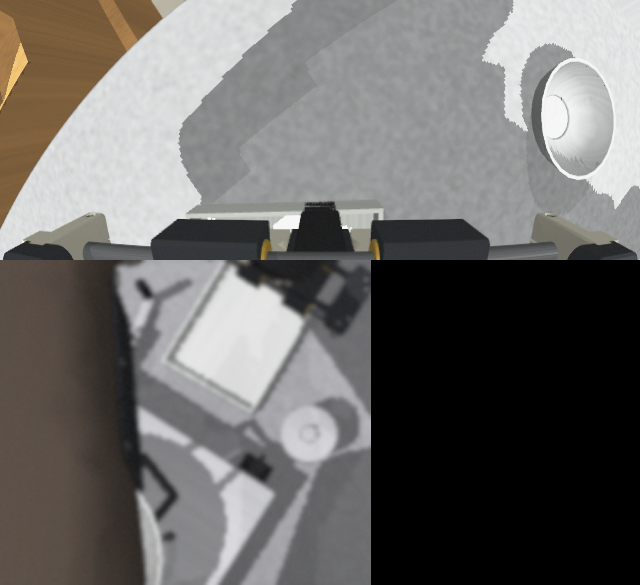

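The tray is parallel to the hob front and centred on the bay (top crop), with the latch clear at left. I'll insert it slowly.

```bash
python3 -m creep '{"translation":[[0.6,0.8,-2],[-12.5,8.3,0],[-12.5,8.3,0],[-12.5,8.3,0],[-12.5,8.3,0],[-12.5,8.3,0],[-8.3,5.5,0],[-4.2,2.8,0]],"spin":[0,0,0,0,0,0,0,0],"gripper":[0.1,0.1,0.1,0.1,0.1,0.1,0.1,0.1]}'; python3 -m creep '{"translation":[[-8.3,5.5,0],[-8.3,5.5,0],[0,0,0]],"spin":[0,0,0],"gripper":[0.1,0.1,0.1]}'
```

```text
t: 14.9
eef_pos: [0.6818, 0.0038, 0.0486]
ee_rot: [-3.141, 0.0, -0.584]
force: [1.4, -0.1, -2.8]
width: 0.0234
gripper_force: 54.8
t: 15.2
eef_pos: [0.6647, 0.0148, 0.0484]
ee_rot: [3.141, 0.001, -0.584]
force: [-0.3, 1.9, -2.6]
width: 0.0235
gripper_force: 54.7
```

```bash
python3 -m creep '{"translation":[[-8.3,5.5,0],[-8.3,5.5,0],[-8.3,5.5,0],[-8.3,5.5,0],[-8.3,5.5,0],[-8.3,5.5,0],[0,0,0]],"spin":[0,0,0,0,0,0,0],"gripper":[0.1,0.1,0.1,0.1,0.1,0.1,0.1]}'; python3 -m creep '{"translation":[[-4.2,2.8,0],[-3.3,2.2,0],[0,0,0],[0,0,0]],"spin":[0,0,0,0],"gripper":[0.1,0.1,0.1,0.1]}'
```

```text
t: 15.9
eef_pos: [0.6147, 0.048, 0.0487]
ee_rot: [3.141, 0.001, -0.583]
force: [0.1, 1.2, -2.9]
width: 0.0238
gripper_force: 54.7
t: 16.3
eef_pos: [0.6083, 0.0521, 0.0484]
ee_rot: [3.141, 0.0, -0.584]
force: [0.4, 1.4, -1.9]
width: 0.0232
gripper_force: 54.7
```

```bash
python3 -m creep '{"translation":[[-2.5,1.7,0],[-1.7,1.1,0],[0,0,0],[0,0,0]],"spin":[0,0,0,0],"gripper":[0.1,0.1,0.1,0.1]}'; python3 -m creep '{"translation":[[-1.7,1.1,0],[0,0,0],[0,0,0]],"spin":[0,0,0],"gripper":[0.1,0.1,0.1]}'; python3 -m creep '{"translation":[[-1.7,1.1,0],[0,0,0],[0,0,0]],"spin":[0,0,0],"gripper":[0.1,0.1,0.1]}'
```

```text
t: 16.7
eef_pos: [0.6053, 0.0542, 0.0491]
ee_rot: [-3.141, -0.002, -0.584]
force: [4.3, -3.7, -2.0]
width: 0.0234
gripper_force: 54.7
t: 17.0
eef_pos: [0.6049, 0.0543, 0.0499]
ee_rot: [-3.141, -0.004, -0.583]
force: [9.0, -10.6, -1.2]
width: 0.0237
gripper_force: 54.6
t: 17.3
eef_pos: [0.6043, 0.0544, 0.0505]
ee_rot: [-3.141, -0.006, -0.583]
force: [11.2, -17.1, -0.1]
width: 0.0236
gripper_force: 54.6
```

Firm contact, right where the stop should be. I'll ease off the push, set the tray down, release and rise.

```bash
python3 -m creep '{"translation":[[2.5,-1.7,0],[0,0,-2],[0,0,-1],[0,0,0],[0,0,0]],"spin":[0,0,0,0,0],"gripper":[0.1,0.1,0.1,0.1,0.1]}'; python3 -m creep '{"translation":[[0,0,0],[0,0,0],[0,0,0],[0,0,30],[0,0,40],[0,0,40],[0,0,40],[0,0,0]],"spin":[0,0,0,0,0,0,0,0],"gripper":[0.5,0.5,0.5,0.5,0.5,0.5,0.5,0.5]}'
python3 - <<'E'
from h import *
look(['tray','tray_handle','hob','latch_knob'],('scene','top'))
E
```

```text
t: 17.8
eef_pos: [0.6053, 0.054, 0.048]
ee_rot: [-3.141, -0.004, -0.583]
force: [2.5, -10.2, 12.2]
width: 0.0236
gripper_force: 54.7
t: 18.6
eef_pos: [0.6064, 0.0564, 0.2018]
ee_rot: [-3.135, -0.007, -0.582]
force: [-0.2, -0.3, 0.1]
width: 0.0437
gripper_force: 0.0
scene tray [([558, 113, -1], 0.74)]
scene tray_handle [([611, 50, 80], 0.72)]
scene hob [([589, 96, 2], 0.7)]
scene latch_knob [([754, 130, 88], 0.53)]
top tray []
top tray_handle [([612, 54, 86], 0.47)]
top hob [([588, 93, 1], 0.78)]
top latch_knob []
```

```bash
python3 -m creep '{"translation":[[36,18,0],[37,18,0],[37,18,0],[37,18,0],[0,0,0],[0,0,0]],"spin":[0,0,0,0,0,0],"gripper":[0.5,0.5,0.5,0.5,0.5,0.5]}'; python3 - <<'E'
from h import *
look(['latch_knob'],('scene','wrist'));print(get_state()['eef_pos'])
E
```

```text
t: 19.7
eef_pos: [0.7504, 0.1277, 0.1933]
ee_rot: [3.139, 0.002, -0.584]
force: [-0.1, -0.3, -0.9]
width: 0.0436
gripper_force: 0.0
scene latch_knob [([750, 131, 87], 0.82)]
wrist latch_knob [([758, 131, 92], 0.63)]
[0.74985469 0.12699917 0.19630509]
```

```bash
python3 -m creep '{"translation":[[2,1,-40],[0,0,-40],[0,0,-35],[0,0,-20],[0,0,0]],"spin":[0,0,0,0,0],"gripper":[0.5,0.5,0.5,0.5,0.5]}'; python3 -m creep '{"translation":[[0,0,0],[0,0,0],[0,0,0],[0,0,0],[0,0,0]],"spin":[0,0,0,0,0],"gripper":[0.1,0.1,0.1,0.1,0.1]}' 15
```

```text
t: 20.4
eef_pos: [0.7498, 0.1275, 0.0576]
ee_rot: [3.137, 0.003, -0.584]
force: [0.2, 0.7, -0.3]
width: 0.0438
gripper_force: 0.0
t: 20.9
eef_pos: [0.7528, 0.1285, 0.0618]
ee_rot: [-3.141, -0.001, -0.584]
force: [-0.8, 0.5, 3.9]
width: 0.0136
gripper_force: 15.0
```

```bash
python3 -m creep '{"translation":[[-5.2,-10.7,0],[-7.3,-9.5,0],[-9,-7.9,0],[-10.5,-5.9,0],[-11.4,-3.7,0],[-11.9,-1.4,0],[-11.9,1,0],[-11.5,3.4,0]],"spin":[0,0,0,0,0,0,0,0],"gripper":[0.1,0.1,0.1,0.1,0.1,0.1,0.1,0.1]}'; python3 -m creep '{"translation":[[-8,4.3,0],[-2.6,1.3,0],[0,0,0],[0,0,0]],"spin":[0,0,0,0],"gripper":[0.1,0.1,0.1,0.1]}'; python3 -m creep '{"translation":[[-1.7,1.1,0],[0,0,0],[0,0,0]],"spin":[0,0,0],"gripper":[0.1,0.1,0.1]}'
```

```text
t: 21.7
eef_pos: [0.674, 0.0936, 0.0614]
ee_rot: [-3.14, -0.002, -0.584]
force: [4.1, 0.9, 1.9]
width: 0.0139
gripper_force: 15.0
t: 22.1
eef_pos: [0.6622, 0.0993, 0.0613]
ee_rot: [3.14, 0.0, -0.583]
force: [-0.7, -3.6, 8.5]
width: 0.0135
gripper_force: 15.0
t: 22.4
eef_pos: [0.6607, 0.1002, 0.0612]
ee_rot: [3.14, 0.0, -0.583]
force: [-0.7, -4.2, 8.7]
width: 0.0139
gripper_force: 15.0
```

```bash
python3 -m creep '{"translation":[[-1.7,1.1,0],[0,0,0],[0,0,0]],"spin":[0,0,0],"gripper":[0.1,0.1,0.1]}'; python3 -m creep '{"translation":[[-1.7,1.1,0],[0,0,0],[0,0,0]],"spin":[0,0,0],"gripper":[0.1,0.1,0.1]}'; python3 - <<'E'
from h import *
look(['latch_knob','latch_pivot','tray','tray_handle'],('scene',))
E
```

```text
t: 22.7
eef_pos: [0.6591, 0.1013, 0.0613]
ee_rot: [3.14, 0.0, -0.583]
force: [-0.2, -3.3, 7.4]
width: 0.0138
gripper_force: 15.0
t: 23.0
eef_pos: [0.6588, 0.1015, 0.0613]
ee_rot: [3.141, -0.002, -0.583]
force: [6.0, -8.5, 4.0]
width: 0.0136
gripper_force: 15.0
scene latch_knob [([663, 100, 86], 0.67)]
scene latch_pivot [([694, 146, -1], 0.66)]
scene tray []
scene tray_handle [([697, 150, 2], 0.46)]
```

The latch has reached its stop, with about 10 N of reaction. I'll release, rise clear and check.

```bash
python3 -m creep '{"translation":[[0,0,0],[0,0,0],[0,0,0],[0,0,30],[0,0,45],[0,0,45],[0,0,45],[0,0,0]],"spin":[0,0,0,0,0,0,0,0],"gripper":[0.5,0.5,0.5,0.5,0.5,0.5,0.5,0.5]}';  python3 -m creep '{"translation":[[-5,-45,0],[-5,-45,0],[-5,-45,0],[-5,-45,0],[-5,-45,0],[-5,-45,0],[-5,-45,0],[0,0,0]],"spin":[0,0,0,0,0,0,0,0],"gripper":[0.5,0.5,0.5,0.5,0.5,0.5,0.5,0.5]}'
python3 - <<'E'
from h import *
s=save('scene','s9.png');t=save('top','t9.png')
a=cv2.imread('pics/t9.png')[140:340,150:350]; b=cv2.imread('pics/s9.png')[130:330,290:490]
cv2.imwrite('pics/f.png',np.hstack([cv2.resize(x,(400,400),interpolation=cv2.INTER_CUBIC) for x in(a,b)]))
look(['tray','tray_handle','latch_knob','latch_pivot','kadai','jar','tin','bowl'])
E
```

```text
t: 24.05
eef_pos: [0.6609, 0.1038, 0.2332]
ee_rot: [-3.133, -0.007, -0.582]
force: [0.3, 0.8, -0.6]
width: 0.0434
gripper_force: 0.0
t: 24.85
eef_pos: [0.6215, -0.2164, 0.2246]
ee_rot: [3.141, 0.001, -0.588]
force: [0.0, -0.1, -0.1]
width: 0.0435
gripper_force: 0.0
scene tray [([556, 114, -2], 0.76)]
scene tray_handle [([610, 47, 80], 0.94)]
scene latch_knob [([661, 102, 85], 0.8), ([761, 235, 2], 0.32)]
scene latch_pivot [([696, 148, 0], 0.78)]
scene kadai [([570, -72, -2], 0.5)]
scene jar [([758, 235, 0], 0.57)]
scene tin [([573, -70, -3], 0.93)]
scene bowl [([721, -246, -1], 0.66)]
top tray []
top tray_handle []
top latch_knob []
top latch_pivot [([697, 146, -1], 0.69)]
top kadai [([435, 194, 124], 0.95)]
top jar [([434, 194, 122], 0.74), ([754, 236, -2], 0.58)]
top tin [([572, -67, 0], 0.62)]
top bowl []
```

View pics/f.png

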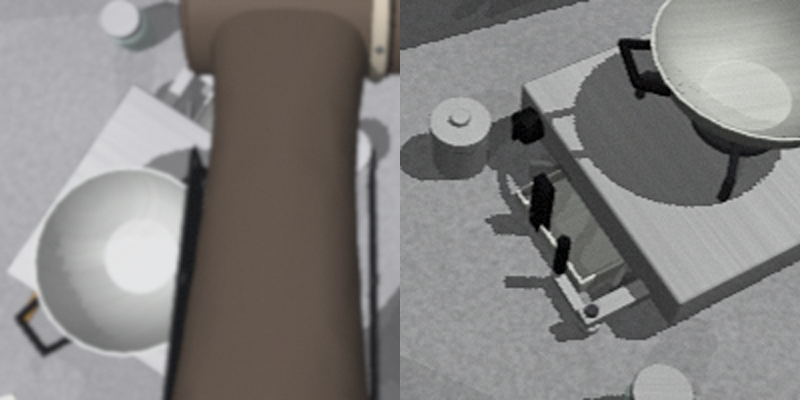

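In the scene crop (right half), the tray sits in the bay with its front parallel to the shut latch (knob at about (562,255), grip at about (541,203)). The tin, jar, bowl and pan match their starting positions to within measurement error.

```bash
python3 -c "
from station import arm; print(arm.job_done())"
```

```text
the job is handed in; nothing more can be done
None
```

The tray is home against the stop, the latch is shut across its front, the pan, jar, tin and bowl show no measurable shift, and I handed the job in at about 26 s (no verdict was returned).

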